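# Stand the big oil funnel on the drip dish

## Robot

A 7-joint arm with a two-finger parallel gripper is mounted at the origin on the work surface. World frame = base frame: x ahead of the robot, y to its left, z up, the work surface at z = 0. Lengths are in m, angles in rad, forces in N, time in s.
With the tool pointing down it reaches from about 0.425 to 0.95 m from the base axis. Payload 4.7 kg.
Tool frame: the origin (TCP) lies between the finger pads; the fingertips stand 25 mm ahead of it and the grasp point (between the pads) lies 6 mm ahead of it; x points along the fingers, z is the direction in which the jaws open and shut, and the axes are right-handed (so a half turn about x gives the same grasp; the last joint's range is limited). The gripper opens to 85 mm and grips with 20 to 120 N. Pads are 22 mm wide; open, the fingers measure 114 mm over their backs; the gripper's body (76 mm by 85 mm) begins 54 mm behind the grasp point. The pads swing forward as they close: fully open they stand 13 mm farther back than shut.
Start: joints at [1.247, 0.469, -0.049, 1.532, 0.024, 1.141, -0.082], TCP at [0.196, -0.646, 0.256] pointing down, gripper open.
Joint ranges: [-2.59, 2.59], [-0.33, 1.99], [-1.39, 1.29], [0.1, 2.45], [-1.04, 4.18], [0.21, 1.99], [-2.66, 2.66]. Speed limits (rad/s): [2.57, 2.57, 3.14, 3.14, 3.14, 3.14, 3.14].

## Interface

Orientations are given as a 3x3 rotation matrix whose columns are the frame's x, y, z axes.
In Python, from rig import * gives the robot as it stands. Calls block until the motion is done:
- movep(position, orientation): joint-space move of the TCP to a pose.
- move_l(position, attitude=None, feed=0.15, until_force=None): straight line of the TCP; attitude=None keeps the orientation; feed is the mean speed in m/s. With until_force (N) it stops when the force on the tool has changed by that much, and returns True; else False.
- move_joints(angles): joint-space move.
- command_gripper(opening, newtons=None): finger opening in m; newtons is the grip in N (None keeps the last); returns when the fingers have stopped.
- sleep(seconds).
- inverse_kinematics(position, orientation): joint angles nearest the present ones, or None.
- sense(): the state.
- camera(name): name is "scene" or "top" or "wrist"; returns (picture, depth): 400x640x3 uint8, red, green, blue; 400x640 float32, m along the optical axis (not along the pixel's ray), 0 where there is no reading.
- camera_params(name): a dict with "K" (3x3 intrinsics, pixels), "dist" ([k1, k2, p1, p2, k3] as OpenCV has them; the pictures are not rectified), "position" and "rotation" of the camera in the world; the wrist camera has in their place "tool_from_camera" (4x4, takes a point from camera to tool coordinates, whose origin is the TCP and whose axes are the tool frame's). Camera axes: x right, y down, z forward; pixel columns grow to the right and rows downward; lengths in m; the calibration is good to about 2 mm. A picture is of the moment at which its call begins: read the wrist's pose just before it. camera_params takes no time and is no camera call.
A pose or a line that the arm cannot do raises Unreachable and nothing moves.
- finish_job(): hands the job in, once; it reports no verdict.
The state is a dict: "time_s": time; "joint_pos": joint angles; "qd": joint speeds; "joint_efforts": joint torques, N m; "position": TCP position; "tcp_rot": TCP orientation; "wrist_force": force on the tool from outside, world axes, zero at the start; "ft_torque": the same for the moment, N m; "finger_gap": finger opening in m.
Only numpy, scipy, OpenCV 4.12 (cv2) and the standard library are available. Lean on these libraries where they do the work, as an engineer would, in place of code of your own. Each camera call takes 0.05 s, during which the arm holds its last target.

## Task

Take the larger of the two steel funnels out of the grey socket block and stand it, mouth up, on its narrow foot in the middle of the round drip dish, so that it can drain. It is top-heavy: set it down gently rather than dropping it, let go with care and make sure it stays standing still. Leave the small funnel and the bottle in their sockets.

Things in the scene. Friction and masses are not known exactly. Their poses are not given: they have to be found in the camera images.
- funnel_mid (a point): The larger steel funnel, loose, 0.2 kg, 130 mm tall, upright (z up, mouth up). Point: on its axis half-way up, 65 mm above its underside. From below: brass collar as foot, 34 mm in diameter, 20 high; spout 24 mm wide to 42 mm; cone to 100 mm; straight rim band, outer diameter 64 mm, from 100 to 130 mm (open, wall 3 mm). Grip across the band; its middle is 50 mm above the point.
- dish_floor (a point): The round shallow aluminium drip dish, fixed to the bench: 112 mm in outer diameter, floor about 100 mm in diameter. Point: centre of the flat inner floor, on its upper face, 5 mm above the bench; the rim stands 5 mm higher. z points up.
- small_funnel_mid (a point): The smaller steel funnel, a bystander, 90 mm tall, mouth 42 mm in diameter. Point: on its axis half-way up. It, the large funnel and the bottle stand loosely in a fixed grey block (80 x 300 mm, 42 mm high) with three sockets in a row, 110 mm apart, each 42 mm wide and 30 mm deep, floor 12 mm above the bench. Which stands in which varies.
- bottle_mid (a point): A white plastic bottle with a black cap, a bystander standing loose in a socket of the block: 34 mm in diameter, 90 mm tall. Point: on its axis half-way up.

How it is judged:
By the outcome, as a careful person would: the job done as asked, in the order asked, and still so for the second after the job is handed in, with the robot touching nothing.
It also fails if it takes over 48 s, if anything falls off the work surface, if the arm or the gripper's body presses on something with over 40 N, if the wrist force passes 120 N, or if a joint passes its speed limit or range.

## Working session

There is one attempt and no reset: what is moved stays moved. The work goes in short steps, each a Python script; the robot and the scene stay as the last script left them, time stands still between calls to the robot, and variables do not carry over. Pictures are saved under pics/ and viewed, and the job is handed in when it is done.

```bash
mkdir -p pics; ls; python3 - <<'E'
from rig import *
import cv2,numpy as np
np.set_printoptions(precision=4,suppress=True)
print(sense())
for n in("scene","top"):
    p,d=camera(n); cv2.imwrite(f"pics/{n}0.png",p[:,:,::-1]); np.save(f"{n}_d.npy",d)
    print(n,camera_params(n), (d==0).mean())
print(camera_params("wrist"))
E
```

```text
pics
{'time_s': 0.0, 'joint_pos': array([ 1.2471,  0.4695, -0.0486,  1.5337,  0.0241,  1.141 , -0.0823]), 'qd': array([ 0.0014, -0.0009, -0.0006, -0.0009,  0.0009, -0.0002, -0.0011]), 'joint_efforts': array([ -0.0009, -51.0312,  -0.047 , -23.7716,   0.0106,   0.0074,
         0.    ]), 'position': array([ 0.196 , -0.6454,  0.2552]), 'tcp_rot': array([[-0.0006,  0.9568,  0.2906],
       [ 0.0019,  0.2906, -0.9568],
       [-1.    , -0.    , -0.002 ]]), 'wrist_force': array([-0.5062, -0.0258, -0.1107]), 'ft_torque': array([-0.0149, -0.0692, -0.0085]), 'finger_gap': 0.08552592042540794}
scene {'K': array([[488.8194,   0.    , 314.8019],
       [  0.    , 488.8194, 202.4443],
       [  0.    ,   0.    ,   1.    ]]), 'dist': array([-0.0714,  0.    ,  0.    ,  0.    ,  0.    ]), 'position': array([ 1.1387, -0.6643,  0.7769]), 'rotation': array([[ 0.7332,  0.4305, -0.5264],
       [ 0.6799, -0.4468,  0.5816],
       [ 0.0152, -0.7843, -0.6202]])} 0.0039453125
top {'K': array([[500.3608,   0.    , 324.1532],
       [  0.    , 500.3608, 194.8057],
       [  0.    ,   0.    ,   1.    ]]), 'dist': array([0.026, 0.   , 0.   , 0.   , 0.   ]), 'position': array([0.3243, 0.0052, 1.2097]), 'rotation': array([[-0.012 , -0.9808,  0.1948],
       [-0.9999,  0.0107, -0.0073],
       [ 0.0051, -0.1949, -0.9808]])} 0.0040078125
{'K': array([[276.8453,   0.    , 323.7317],
       [  0.    , 276.8453, 199.3121],
       [  0.    ,   0.    ,   1.    ]]), 'dist': array([-0.0479,  0.    ,  0.    ,  0.    ,  0.    ]), 'tool_from_camera': array([[-0.0006, -0.3212,  0.947 , -0.1176],
       [ 0.0003, -0.947 , -0.3212,  0.084 ],
       [ 1.    ,  0.0001,  0.0007,  0.0003],
       [ 0.    ,  0.    ,  0.    ,  1.    ]])}
```

View pics/scene0.png

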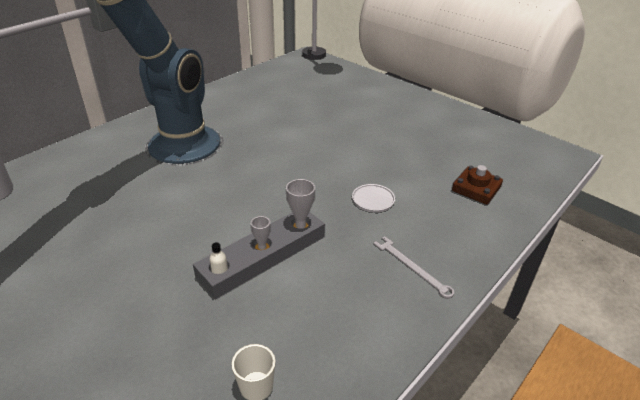

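View pics/top0.png

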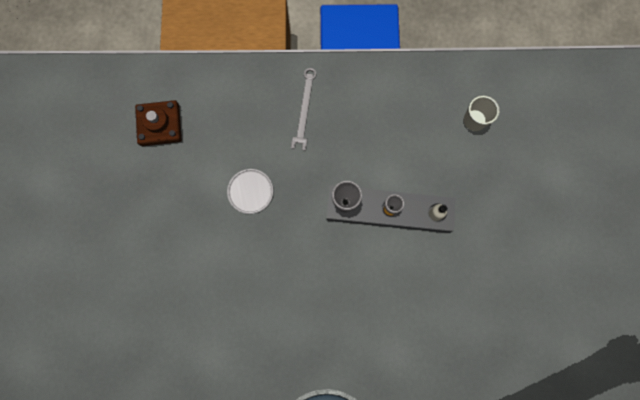

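The top view shows the large funnel's mouth at about (347,196), the dish at (250,191), the small funnel at (394,205) and the bottle at (440,211). I'll zoom in and measure.

```bash
cat > h.py <<'E'
import numpy as np,cv2
np.set_printoptions(precision=4,suppress=True)
def ray(cp,uv,R=None,t=None):
    uv=np.asarray(uv,float).reshape(-1,1,2)
    n=cv2.undistortPoints(uv,cp["K"],cp["dist"]).reshape(-1,2)
    d=np.c_[n,np.ones(len(n))]
    R=cp["rotation"] if R is None else R; t=cp["position"] if t is None else t
    return t,d@np.asarray(R).T
def plane(cp,uv,z,R=None,t=None):
    t,d=ray(cp,uv,R,t); return t+d*((z-t[2])/d[:,2])[:,None]
def cfit(P):
    A=np.c_[2*P[:,:2],np.ones(len(P))]; s=np.linalg.lstsq(A,(P[:,:2]**2).sum(1),rcond=None)[0]
    r=np.sqrt(s[2]+s[0]**2+s[1]**2); return s[:2],r,np.std(np.hypot(*(P[:,:2]-s[:2]).T)-r)
E
python3 - <<'E'
from rig import *
from h import *
a=cv2.imread("pics/top0.png")[150:250,220:460]; cv2.imwrite("pics/topz.png",cv2.resize(a,None,fx=3.3,fy=3.3,interpolation=cv2.INTER_CUBIC))
b=cv2.imread("pics/scene0.png")[165:305,190:410]; cv2.imwrite("pics/scenez.png",cv2.resize(b,None,fx=3.6,fy=3.6,interpolation=cv2.INTER_CUBIC))
# depth points
for n in("top","scene"):
    cp=camera_params(n); d=np.load(n+"_d.npy"); v,u=np.mgrid[:400,:640]
    t,r=ray(cp,np.c_[u.ravel(),v.ravel()]); P=t+r*d.ravel()[:,None]
    img=cv2.cvtColor(cv2.imread(f"pics/{n}0.png"),cv2.COLOR_BGR2GRAY).ravel()
    x=P[:,0];y=P[:,1];z=P[:,2]
    roi=(x>.35)&(x<.85)&(y>-.4)&(y<.3)
    print(n,'bench z',np.median(z[roi]))
    m=roi&(z>.13)&(z<.2); Q=P[m]
    print(' top>0.13',m.sum(),Q.min(0) if m.sum() else '',Q.max(0) if m.sum() else '')
    big=Q[Q[:,2]>.135]
    print(' mean',big.mean(0),cfit(big))
    m=roi&(z>.034)&(z<.05)&(img<110)
    c,s,an=cv2.minAreaRect(P[m][:,:2].astype(np.float32)); print(' block',m.sum(),c,s,an,np.median(z[m]))
    mask=((img>150)&roi&(z<.03)&(d.ravel()>0)).reshape(400,640).astype(np.uint8)
    for cn in cv2.findContours(mask,cv2.RETR_EXTERNAL,cv2.CHAIN_APPROX_NONE)[0]:
        if cv2.contourArea(cn)>200:
            pp=plane(cp,cn.reshape(-1,2).astype(float),.010); print(' bright',cv2.boundingRect(cn),cfit(pp), np.median(z.reshape(400,640)[mask>0]))
E
```

```text
top bench z 2.005138067207035e-05
 top>0.13 171 [ 0.5053 -0.0834  0.1303] [ 0.5675 -0.022   0.1459]
 mean [ 0.5361 -0.0522  0.1408] (array([ 0.5366, -0.0523]), np.float64(0.030213405635981405), np.float64(0.0009646369534997398))
 block 2857 (0.5712063312530518, -0.24427661299705505) (0.2378329336643219, 0.47695213556289673) 29.48639488220215 0.041587629313588614
 bright (227, 170, 46, 43) (array([0.5746, 0.1784]), np.float64(0.05336061461755221), np.float64(0.0016110122382799927)) 0.005299851839771219
scene bench z 0.0003090443891810013
 top>0.13 301 [ 0.5075 -0.0854  0.1301] [ 0.5724 -0.0196  0.1443]
 mean [ 0.541  -0.053   0.1396] (array([ 0.5401, -0.0526]), np.float64(0.030388218450086987), np.float64(0.0014339597486284173))
 block 1764 (0.5737638473510742, -0.2421397864818573) (0.23995241522789001, 0.4413333535194397) 29.7542781829834 0.04130674332690848
 bright (241, 363, 29, 17) (array([ 0.7378, -0.3721]), np.float64(0.01893089647944934), np.float64(0.002786865032709724)) 0.006238303028347825
 bright (374, 236, 62, 47) (array([0.7675, 0.0476]), np.float64(0.053790913901089046), np.float64(0.02408304685048303)) 0.006238303028347825
 bright (352, 184, 44, 27) (array([0.5786, 0.179 ]), np.float64(0.054691266391493194), np.float64(0.0011340925054699699)) 0.006238303028347825
```

View pics/topz.png

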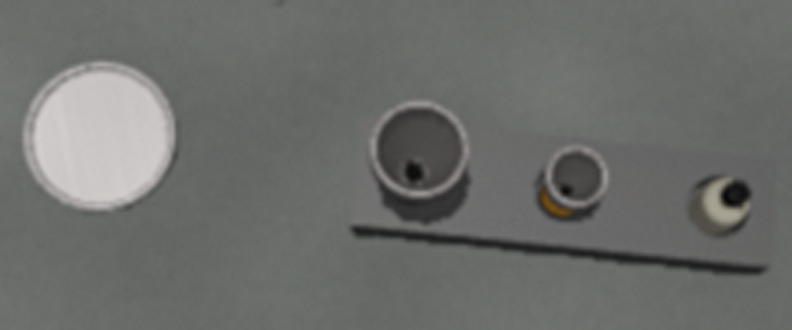

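View pics/scenez.png

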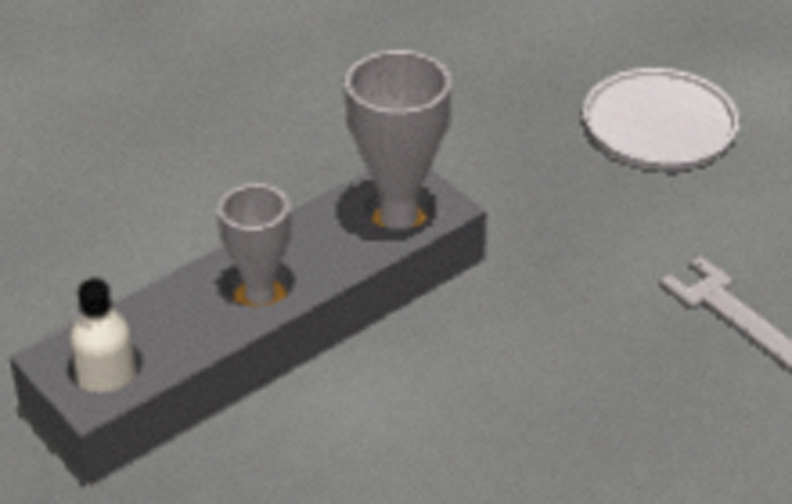

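Both views agree: the large funnel is at about (0.538,-0.052) and the dish at (0.577,0.179), with about 4 mm disagreement in x. I'll refine with the wrist camera above each.

```bash
cat >> h.py <<'E'
th=-0.09
zt=np.array([np.cos(th),np.sin(th),0]); xt=np.array([0,0,-1.]); R0=np.c_[xt,np.cross(zt,xt),zt]
def wcam(s,cp):
    T=cp["tool_from_camera"]; return s["tcp_rot"]@T[:3,:3], s["tcp_rot"]@T[:3,3]+s["position"]
E
python3 - <<'E'
from rig import *
from h import *
for p in ([.577,.179,.28],[.538,-.052,.145],[.538,-.052,.30]): print(inverse_kinematics(p,R0))
movep([.577,.179,.28],R0); sleep(.3)
for i in (0,1):
    if i: move_l([.538,-.052,.30]); sleep(.3)
    s=sense(); p,d=camera("wrist"); cv2.imwrite(f"pics/w{i}.png",p[:,:,::-1]); np.savez(f"w{i}.npz",d=d,tcp_rot=s["tcp_rot"],position=s["position"])
    print(s["time_s"],s["position"],s["tcp_rot"])
E
```

```text
[ 0.3854  0.5624 -1.1055  1.6386  0.5223  1.2703 -0.9086]
[ 0.4997  0.4522 -0.6151  1.9383  0.3407  0.8551 -0.385 ]
[ 0.5816  0.2821 -0.688   1.7679  0.194   1.1604 -0.2549]
3.5833 [0.5771 0.1788 0.28  ] [[-0.      0.0901  0.9959]
 [-0.0001  0.9959 -0.0901]
 [-1.     -0.0001 -0.    ]]
5.65 [ 0.538  -0.0517  0.3   ] [[ 0.      0.0893  0.996 ]
 [ 0.0001  0.996  -0.0893]
 [-1.      0.0001  0.    ]]
```

View pics/w0.png

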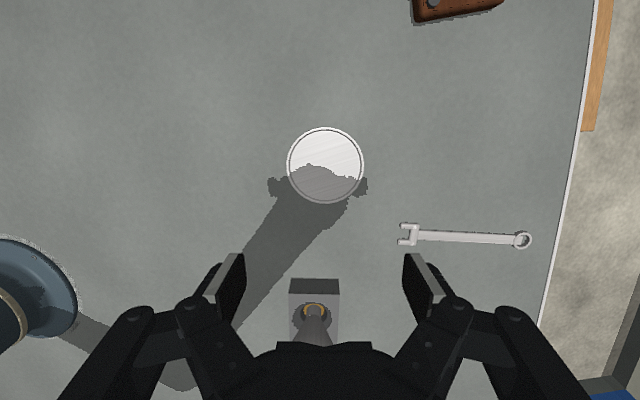

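View pics/w1.png

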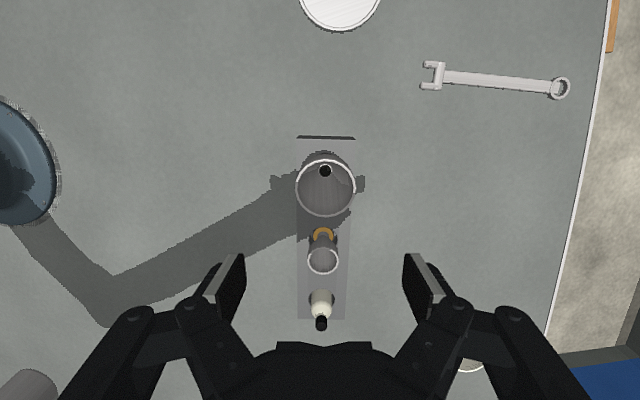

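The wrist views show the dish centred at about (325,165) in the first picture, and the large funnel mouth at about (326,186) in the second, with the small funnel and bottle below it in the row. Next I'll measure both.

```bash
python3 - <<'E'
from rig import *
from h import *
cp=camera_params("wrist"); v,u=np.mgrid[:400,:640]
for i,(lo,hi,zz,c,rad) in enumerate([(.0035,.02,.010,(.577,.179),.075),(.128,.16,.142,(.538,-.052),.05)]):
    f=np.load(f"w{i}.npz"); s={k:f[k] for k in f}; R,t=wcam(s,cp)
    _,r=ray(cp,np.c_[u.ravel(),v.ravel()],R,t); P=t+r*f["d"].ravel()[:,None]
    near=np.hypot(P[:,0]-c[0],P[:,1]-c[1])<rad
    m=near&(P[:,2]>lo)&(P[:,2]<hi)
    print(i,m.sum(),P[m].min(0),P[m].max(0),'median z',np.median(P[m][:,2]))
    mk=m.reshape(400,640).astype(np.uint8)
    cn=max(cv2.findContours(mk,cv2.RETR_EXTERNAL,cv2.CHAIN_APPROX_NONE)[0],key=cv2.contourArea)
    print(' contour on plane',cfit(plane(cp,cn.reshape(-1,2),zz,R,t)))
    if i==1:
        Q=P[near&(P[:,2]>.139)&(P[:,2]<.146)]; print(' rim pts',len(Q),cfit(Q),np.median(Q[:,2]))
        A=np.c_[Q[:,:2]-Q[:,:2].mean(0),np.ones(len(Q))]; print(' tilt',np.linalg.lstsq(A,Q[:,2],rcond=None)[0])
    else:
        Q=P[m&(P[:,2]>.008)]; print(' rim',cfit(Q)); Q=P[near&(np.hypot(P[:,0]-c[0],P[:,1]-c[1])<.035)];print(' floor z',np.median(Q[:,2]))
# small funnel / bottle location
f=np.load("w1.npz"); 
m=(P[:,2]>.092)&(P[:,2]<.11)&(abs(P[:,0]-.53)<.06)&(P[:,1]<-.1)&(P[:,1]>-.2); print('small',P[m].mean(0),cfit(P[m]))
m=(P[:,2]>.092)&(P[:,2]<.11)&(abs(P[:,0]-.53)<.06)&(P[:,1]<-.21)&(P[:,1]>-.33); print('bottle',P[m].mean(0))
E
```

```text
0 4626 [0.5242 0.1229 0.0035] [0.6347 0.2341 0.0123] median z 0.005337587652781417
 contour on plane (array([0.5797, 0.1788]), np.float64(0.05491672032862635), np.float64(0.0003907584413161188))
 rim (array([0.5797, 0.1789]), np.float64(0.05347355873831691), np.float64(0.0012271604155325083))
 floor z 0.3409243778738118
1 878 [ 0.5092 -0.0828  0.128 ] [ 0.572  -0.0191  0.144 ] median z 0.1411570227049283
 contour on plane (array([ 0.5406, -0.0499]), np.float64(0.03174300097868817), np.float64(0.0005996128346254628))
 rim pts 562 (array([ 0.5406, -0.0507]), np.float64(0.030183627955019356), np.float64(0.0009054500865579114)) 0.14188045053602416
 tilt [-0.0014  0.0028  0.1418]
small [ 0.528  -0.1598  0.0993] (array([ 0.5281, -0.1596]), np.float64(0.019351181587106674), np.float64(0.0008906982003190038))
bottle [ 0.5156 -0.2664  0.0998]
```

Estimates from three cameras agree to about 2 mm, and the funnel is upright. I'll grip now.

```bash
python3 - <<'E'
from rig import *
from h import *
F=[.5395,-.0512]
command_gripper(.085,50)
move_l(F+[.20],R0,feed=.15)
print(move_l(F+[.131],feed=.08,until_force=8))
command_gripper(.068); command_gripper(.0,50); sleep(.3)
s=sense(); print(s["time_s"],s["position"],s["finger_gap"],s["wrist_force"],s["ft_torque"])
for i,n in enumerate(("wrist","scene")):
    p,d=camera(n); cv2.imwrite(f"pics/g_{n}.png",p[:,:,::-1])
a=cv2.imread("pics/g_scene.png")[100:300,190:410]; cv2.imwrite("pics/g_scenez.png",cv2.resize(a,None,fx=3,fy=3))
E
```

```text
False
8.575 [ 0.5397 -0.0511  0.1317] 0.06363759325463784 [-2.2314 -0.0346  5.0931] [-0.0525  0.4167  0.0526]
```

View pics/g_wrist.png

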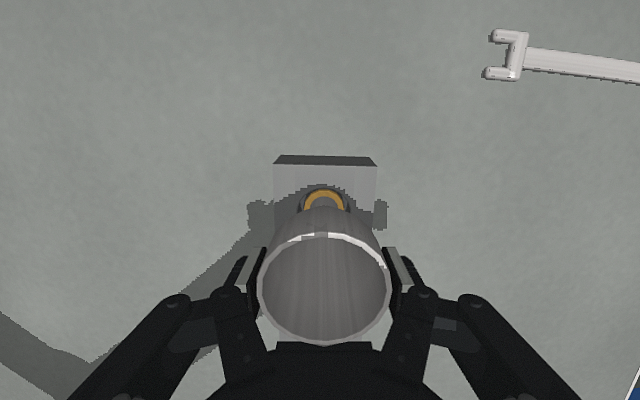

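View pics/g_scenez.png

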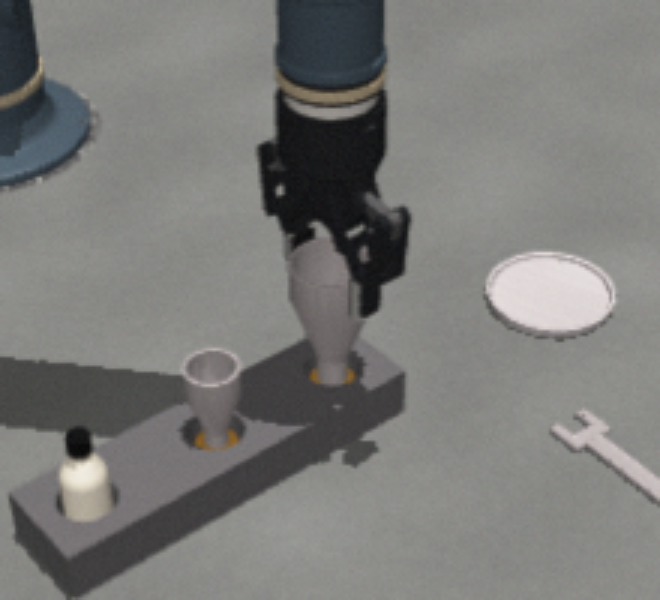

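The gap reads 63.6 mm, so the band is gripped, and the wrist view shows the pads on both sides of the band. I'll lift, check, then carry.

```bash
python3 - <<'E'
from rig import *
from h import *
move_l([.5395,-.0512,.22],feed=.08)
move_l([.578,.1785,.22],feed=.12); sleep(.5)
s=sense(); print(s["time_s"],s["position"],s["finger_gap"],s["wrist_force"],s["ft_torque"])
p,d=camera("wrist"); cv2.imwrite("pics/h_wrist.png",p[:,:,::-1]); np.savez("h.npz",d=d,tcp_rot=s["tcp_rot"],position=s["position"])
p,d=camera("scene"); cv2.imwrite("pics/h_scene.png",p[:,:,::-1]);np.save("h_sd.npy",d)
a=cv2.imread("pics/h_scene.png")[60:260,240:460]; cv2.imwrite("pics/h_scenez.png",cv2.resize(a,None,fx=3,fy=3,interpolation=cv2.INTER_CUBIC))
cp=camera_params("wrist"); f=np.load("h.npz"); R,t=wcam(s,cp); v,u=np.mgrid[:400,:640]
_,r=ray(cp,np.c_[u.ravel(),v.ravel()],R,t); P=t+r*f["d"].ravel()[:,None]
near=np.hypot(P[:,0]-.578,P[:,1]-.1785)<.045
m=near&(P[:,2]>.225)&(P[:,2]<.237)&(v.ravel()<345)&(abs(u.ravel()-324)<58); Q=P[m];print(len(Q),cfit(Q),np.median(Q[:,2]))
A=np.c_[Q[:,:2]-Q[:,:2].mean(0),np.ones(len(Q))]; print(' tilt',np.linalg.lstsq(A,Q[:,2],rcond=None)[0])
E
```

```text
12.5333 [0.578  0.1785 0.22  ] 0.06347576002621418 [ 0.1782 -0.3169 -3.3379] [-0.014   0.0279 -0.0059]
2832 (array([0.5793, 0.1797]), np.float64(0.03000943167852272), np.float64(0.0009208573553127203)) 0.22945600450537562
 tilt [0.0009 0.0102 0.2288]
```

View pics/h_wrist.png

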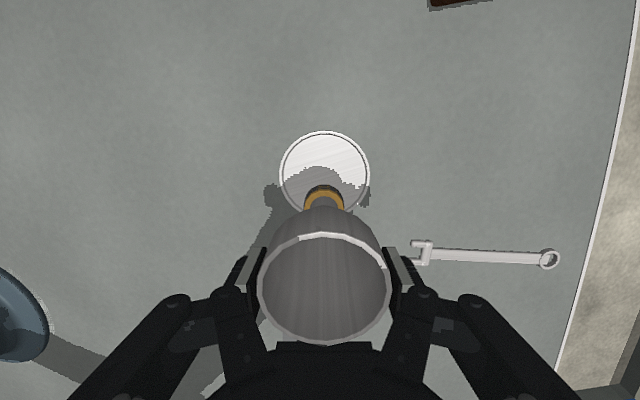

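View pics/h_scenez.png

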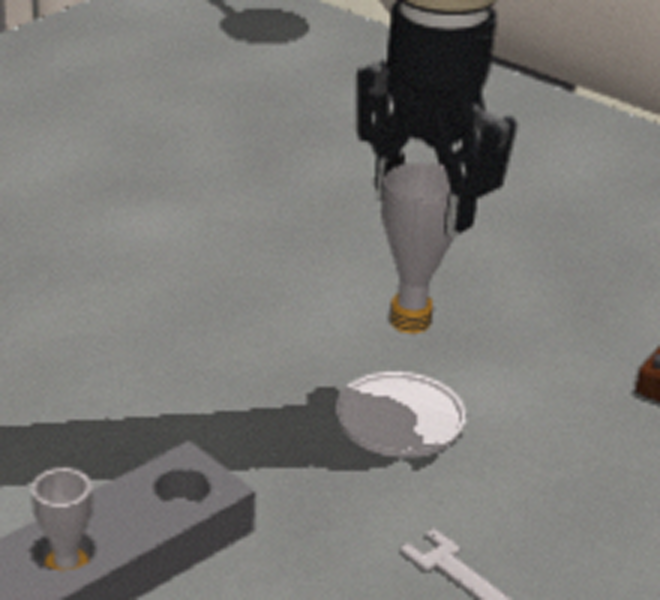

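The funnel hangs upright. In the wrist frame the rim centre is (0.579,0.180) against the dish at (0.580,0.179), so it is centred. Now I'll lower it gently with force sensing.

```bash
python3 - <<'E'
from rig import *
from h import *
move_l([.578,.178,.136],feed=.06); sleep(.3)
print(sense()["wrist_force"])
print(move_l([.578,.178,.119],feed=.008,until_force=3)); sleep(.3)
s=sense(); print(s["time_s"],s["position"],s["finger_gap"],s["wrist_force"],s["ft_torque"])
E
```

```text
[-0.4524  0.6269 -1.7918]
True
16.125 [0.578  0.178  0.1247] 0.06375211819087248 [-0.6556 -0.4323  6.0135] [-0.0392  0.0622  0.0013]
```

Contact came at the expected height. I'll relieve the press, then open in small steps.

```bash
python3 - <<'E'
from rig import *
from h import *
g=sense()["finger_gap"]
z=.1247
for k in range(4):
    s=sense(); print(s["wrist_force"],s["position"][2])
    if s["wrist_force"][2]<1.0: break
    z+=.0002; move_l([.578,.178,z],feed=.004); sleep(.15)
command_gripper(0.0,20); sleep(.2)
s=sense();print(s["wrist_force"],s["finger_gap"])
for o in (.0642,.065,.066,.068,.071):
    command_gripper(o); sleep(.15); s=sense(); print(o,s["time_s"],s["finger_gap"],s["wrist_force"])
p,d=camera("wrist"); cv2.imwrite("pics/r_wrist.png",p[:,:,::-1])
p,d=camera("scene"); a=p[60:260,240:460,::-1]; cv2.imwrite("pics/r_scenez.png",cv2.resize(a,None,fx=3,fy=3,interpolation=cv2.INTER_CUBIC))
E
```

```text
[-0.6556 -0.4323  6.0135] 0.12474724525933865
[0.7751 0.0892 1.2997] 0.12484491137468764
[ 0.8674  0.34   -0.927 ] 0.12485390200870379
[ 0.7751  0.6549 -1.1634] 0.06397250223912317
0.0642 18.0917 0.06437621280804767 [ 0.4502 -0.3438 -3.1919]
0.065 18.4583 0.065182784115428 [-0.8074 -1.5163 -2.2435]
0.066 18.825 0.06610112593341584 [ 0.0484 -0.1959  1.2832]
0.068 19.1917 0.06799897295991619 [-0.6961  0.1684 -1.2305]
0.071 19.5583 0.07073648704614076 [-1.3389 -0.3502  0.521 ]
```

View pics/r_wrist.png

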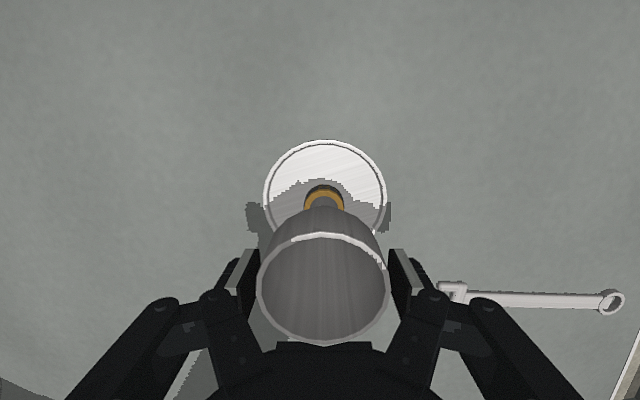

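View pics/r_scenez.png

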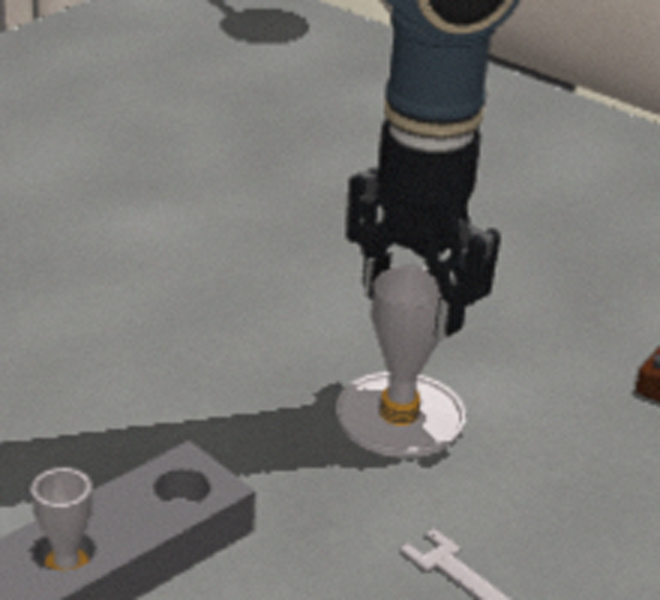

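The funnel stands upright in the dish, with its foot near the centre. Clearance shows on both sides, though tighter at the left pad. I'll open fully and retreat straight up.

```bash
python3 - <<'E'
from rig import *
from h import *
command_gripper(.076); command_gripper(.085); sleep(.2)
move_l([.578,.178,.20],feed=.06); move_l([.578,.178,.30],feed=.12); sleep(.5)
cp=camera_params("wrist"); v,u=np.mgrid[:400,:640]
for k in range(2):
    s=sense(); p,d=camera("wrist"); R,t=wcam(s,cp)
    _,r=ray(cp,np.c_[u.ravel(),v.ravel()],R,t); P=t+r*d.ravel()[:,None]
    near=np.hypot(P[:,0]-.58,P[:,1]-.179)<.06
    Q=P[near&(P[:,2]>.131)&(P[:,2]<.139)]
    A=np.c_[Q[:,:2]-Q[:,:2].mean(0),np.ones(len(Q))]
    print(s["time_s"],s["finger_gap"],cfit(Q),'tilt',np.linalg.lstsq(A,Q[:,2],rcond=None)[0])
    Q=P[(np.hypot(P[:,0]-.58,P[:,1]-.179)<.075)&(P[:,2]>.0075)&(P[:,2]<.013)&(np.hypot(P[:,0]-.58,P[:,1]-.179)>.045)];print(' dish',cfit(Q))
    sleep(.7)
cv2.imwrite("pics/f_wrist.png",p[:,:,::-1])
p,d=camera("scene"); a=p[100:300,190:410,::-1]; cv2.imwrite("pics/f_scenez.png",cv2.resize(a,None,fx=3,fy=3,interpolation=cv2.INTER_CUBIC))
E
```

```text
23.225 0.08507318005879447 (array([0.5787, 0.1785]), np.float64(0.03015081444634485), np.float64(0.0009393914644277128)) tilt [0.0003 0.0051 0.1346]
 dish (array([0.5797, 0.1791]), np.float64(0.05328997538009163), np.float64(0.0012898934115683786))
23.975 0.08498694256561257 (array([0.5787, 0.1785]), np.float64(0.030133555458174702), np.float64(0.000915221528112875)) tilt [0.0009 0.0058 0.1346]
 dish (array([0.5798, 0.1791]), np.float64(0.05332979080751322), np.float64(0.0012605849973209855))
```

View pics/f_scenez.png

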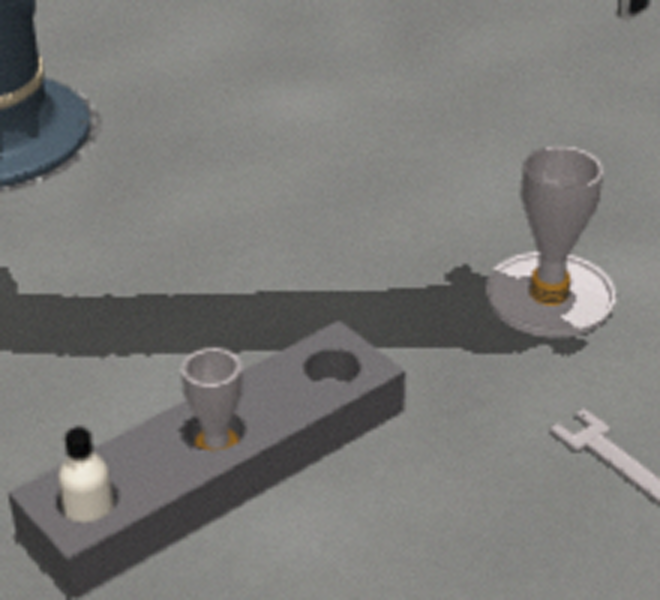

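View pics/f_wrist.png

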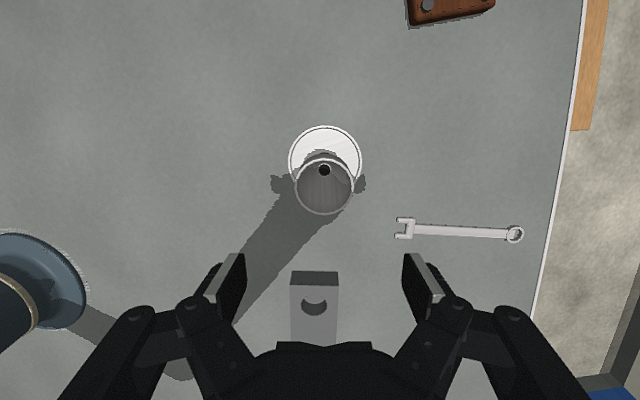

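The funnel is standing still within about 1.5 mm of the dish centre. The small funnel and the bottle are in their sockets, and the gripper is clear.

```bash
python3 -c "
from rig import *
print(sense()['time_s']); print(finish_job())"
```

```text
24.775
the job is handed in; nothing more can be done
None
```

I took the larger funnel out of its socket, set it down mouth up in the drip dish until a light contact was felt, and opened the gripper in small steps. I then withdrew straight up and handed the job in at 24.8 s, within the 48 s limit.

- **Position:** the last wrist-camera check put the rim centre about 1.2 mm from the dish centre. Two pictures 0.75 s apart gave the same position.
- **Upright and standing:** the fitted tilt was about 0.3°, within the noise.
- **Bystanders:** the small funnel and the bottle are still in their sockets, and the gripper is 0.1 m or more above the funnel.
- **Disagreement:** the three cameras differed by up to 5 mm in absolute x, slightly more than the stated calibration. I therefore relied on wrist-camera measurements of the funnel relative to the dish, and no check failed.

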